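Tuck the drip plate under the splash flap and hold it down on its seal

TASK

Pick up the loose aluminium drip plate and slide its wide flat end between the guide rails of the autosampler's rinse deck and under the white splash flap, without lifting the flap, until it is fully home against the housing at the back. Then press the plate down flat so that the sprung seal bar under it is squeezed right down, and finish while still holding it pressed there with the gripper. Leave the bottle, the jar and the tube rack where they are.

Things in the scene. Friction and masses are not known exactly. Their poses are not given: they have to be found in the camera images.
- plate: The loose drip plate: flat bare aluminium, 130 mm along its x, 110 mm along its y, 5 mm thick, about 0.26 kg, lying flat on the bench. Origin at the middle of its underside, z up. A straight upright rib stands on it, used as its handle. The wide bare end, away from the rib (+x), is the end that goes under the flap.
- plate_rib (a point): Centre (half-way up) of the plate's upright rib, the place to grasp: rib 12 mm thick along the plate's x, 60 mm long along its y, 46 mm high above the plate's top. It lies 35 mm from the plate's middle towards -x, 23 mm above the plate's top and 28 mm above its underside. Axes as the plate's.
- plate_nose (a point): Middle of the plate's leading edge at its underside: the +x end, 65 mm from the plate's middle and 100 mm from the rib. Axes as the plate's.
- deck: The rinse deck: a fixed low tray, 250 mm along x by 180 mm along y, turned variously about the vertical. Origin at the centre of its underside, on the bench; +x from its open front to its back, z up. Grey floor 20 mm above the origin. The plate goes in along +x, rib towards the front: when home its nose is at x = +75 mm and its rib at x = -25 mm, y = 0.
- deck_stop (a point): On the deck's floor at the foot of the white housing across its back, mid-width: deck x = +75 mm, z = 20 mm. The housing's front face here stops the plate; its top is 32 mm above the floor. Axes as the deck's. White guide rails 8 mm high, 10 mm wide, run along either side of the floor: 116 mm apart from deck x = -10 to +75 mm, widening towards the front from -10 to -41 mm.
- flap (a joint): White splash flap, 47 mm long by 130 mm wide by 4 mm thick, hinged on the housing and lapping forward level over the rails: free edge at x = +30 mm of the deck, underside 9 mm above the deck's floor. 0 = hanging level (rad), grows as its free edge is lifted; it is light and gives way to about 1 N.
- seal (a joint): Black rubber seal bar across the deck at x = -42 mm, 12 mm wide by 90 mm long, sprung: at 0 it stands 6 mm above the floor, at 0.006 (m) it is pushed flush with the floor; 0.75 N free, about 8 N fully down. The plate covers it when home and lies flat on the floor when it is pressed down.
- bottle: Bystander: white plastic bottle with a cap, 68 mm across, 160 mm high; origin under its centre.
- jar: Bystander: small amber glass jar, 60 mm across, 75 mm high; origin under its centre.
- rack: Bystander: black tube rack with capped tubes, 75 x 200 mm, 87 mm high, beyond the work; origin under its centre.
Mind the look-alikes: they are no part of the job. Several things have the shape of the plate; the one meant has the colours described above.

How it is judged:
By the outcome, as a careful person would: the job done as asked, in the order asked, and still so for the second after the job is handed in, while the arm keeps its last pose, push and grip.
It also fails if it takes over 48 s, if anything falls off the work surface, if the arm or the gripper's body presses on something with over 40 N, if the wrist force passes 120 N, or if a joint passes its speed limit or range.

ROBOT

A 7-joint arm with a two-finger parallel gripper is mounted at the origin on the work surface. World frame = base frame: x ahead of the robot, y to its left, z up, the work surface at z = 0. Lengths are in mm, angles in degrees, forces in N, time in s.
With the tool pointing down it reaches from about 400 to 875 mm from the base axis. Payload 4.4 kg.
Tool frame: the origin (TCP) lies midway between the tips of the shut fingers; the grasp point (between the pads) lies r.grip_depth behind it (r.grip_depth is the distance from the TCP to the grasp point, in mm); z points along the fingers, y is the direction in which the jaws open and shut (so a half turn about z gives the same grasp; the last joint's range is limited). The gripper opens to 85 mm and grips with 20 to 120 N. Pads are 22 mm wide; open, the fingers measure 114 mm over their backs; the gripper's body (76 mm by 85 mm) begins 54 mm behind the grasp point. The pads swing forward as they close: fully open they stand 13 mm farther back than shut.
Start: joints at [-70.921, 36.005, 2.206, 86.941, -1.547, 57.084, -1.146], TCP at [252.381, 599.017, 231.313] pointing down, gripper open.
Joint ranges: [-175.42, 175.42], [-21.48, 121.26], [-71.46, 75.88], [10.55, 141.38], [-63.04, 243.04], [13.31, 113.54], [-168.57, 168.57]. Speed limits (degrees/s): [147.25, 147.25, 180, 180, 180, 180, 180].

INTERFACE

Orientations are given as [roll, pitch, yaw] about the fixed x, y, z axes, in that order (R = Rz(yaw) Ry(pitch) Rx(roll)).
In Python, from station import r gives the robot as it stands. The module is installed in compiled form; this text tells all that it offers.
- The arm moves only by the shell command python3 -m jog 'ROWS' [FORCE]. ROWS is JSON, a list of rows, each a list of 7 numbers: the turn, a rotation vector about the tool's x, y, z in degrees, then the shift along the tool's x, y, z in mm, then the opening, from 0 (shut) to 1 (fully open). A call has 1 to 12 rows; each row shifts and turns the commanded pose from where the row before left it, along the tool's axes as they then stand; what a row does not reach is not made up. A row lasts 1/12 s, in which the tool goes at most 41.7 mm and 7.16 degrees, less where a joint would pass 70% of its speed; a pose out of reach is approached as far as the arm can. A call with a gripper value outside its range is refused whole. The fingers move at their own pace and stop on an object; FORCE is the grip in N (left out, the last holds). Time passes only in rows, so rows that do not move let the fingers close. It gives the time, the measured TCP pose, the force and the opening at its end, in the units of the state.
- r.get_obs(): the state, without advancing time (a new reading comes with each control period).
- r.get_image(name): name is "scene" or "top" or "wrist"; returns the picture (400x640x3 uint8, red, green, blue); there is no depth.
- r.get_calibration(name): a dict with "camera_matrix" (3x3 intrinsics, pixels), "extrinsics" (4x4, takes a point from world to camera coordinates); the wrist camera has in their place "tool_from_camera" (4x4, takes a point from camera to tool coordinates, whose origin is the TCP and whose axes are the flange's). Camera axes: x right, y down, z forward; pixel columns grow to the right and rows downward; lengths in mm; the calibration is good to about 2 mm. A picture is of the moment at which its call begins: read the wrist's pose just before it. get_calibration takes no time and is no camera call.
- r.close_job(): hands the job in, once; it reports no verdict.
The state is a dict: "clock": time; "qpos": joint angles; "joint_vel": joint speeds; "effort": joint torques, N m; "position": TCP position; "tcp_rot": TCP orientation; "wrist_force": force on the tool from outside, world axes, zero at the start; "wrist_torque": the same for the moment, N m; "gripper_width": finger opening in mm.
Only numpy, scipy, OpenCV 4.12 (cv2) and the standard library are available. Lean on these libraries where they do the work, as an engineer would, in place of code of your own. Each camera call takes 0.05 s, during which the arm holds its last target. There are 200 camera calls.

## Working session

There is one attempt and no reset: what is moved stays moved. The work goes in short steps, Python scripts to look and compute and a shell command to move; the robot and the scene stay as the last step left them, time stands still between calls to the robot, and variables do not carry over. Pictures are saved under pics/ and viewed, about 8 in all and at most 12, crops included, and the job is handed in when it is done.

```bash
mkdir -p pics
python3 - <<'E'
from station import r
import cv2,numpy as np
o=r.get_obs();print({k:np.round(v,2).tolist() for k,v in o.items()},r.grip_depth)
for n in("top","scene"):
    cv2.imwrite(f"pics/{n}0.png",r.get_image(n)[...,::-1]);c=r.get_calibration(n);print(n,np.round(c["camera_matrix"],1).tolist(),np.round(c["extrinsics"],3).tolist())
c=r.get_calibration("wrist");print({k:np.round(v,3).tolist() for k,v in c.items() if not isinstance(v,str)})
E
```

```text
{'clock': 0.0, 'qpos': [-70.92, 36.06, 2.2, 87.0, -1.55, 57.08, -1.15], 'joint_vel': [0.08, 0.06, -0.01, -0.07, -0.08, 0.03, -0.04], 'effort': [-0.0, -56.34, 1.23, -19.35, 0.01, 0.01, -0.0], 'position': [252.1, 598.43, 230.39], 'tcp_rot': [-179.89, 0.0, 157.16], 'wrist_force': [0.28, 0.06, 0.14], 'wrist_torque': [0.04, -0.04, -0.03], 'gripper_width': 85.45} 18.700000000000003
top [[382.0, 0.0, 320.1], [0.0, 382.0, 197.2], [0.0, 0.0, 1.0]] [[0.01, -1.0, -0.016, 3.295], [-0.995, -0.008, -0.102, 577.559], [0.102, 0.017, -0.995, 1136.621], [0.0, 0.0, 0.0, 1.0]]
scene [[485.1, 0.0, 318.2], [0.0, 485.1, 202.9], [0.0, 0.0, 1.0]] [[-0.751, 0.661, -0.008, 433.484], [0.567, 0.638, -0.521, -303.879], [-0.339, -0.395, -0.854, 1726.994], [0.0, 0.0, 0.0, 1.0]]
{'camera_matrix': [[303.728, 0.0, 316.891], [0.0, 303.728, 204.761], [0.0, 0.0, 1.0]], 'tool_from_camera': [[0.0, -0.951, -0.309, 79.874], [1.0, 0.0, -0.0, -0.567], [0.0, -0.309, 0.951, -141.446], [0.0, 0.0, 0.0, 1.0]]}
```

View pics/top0.png

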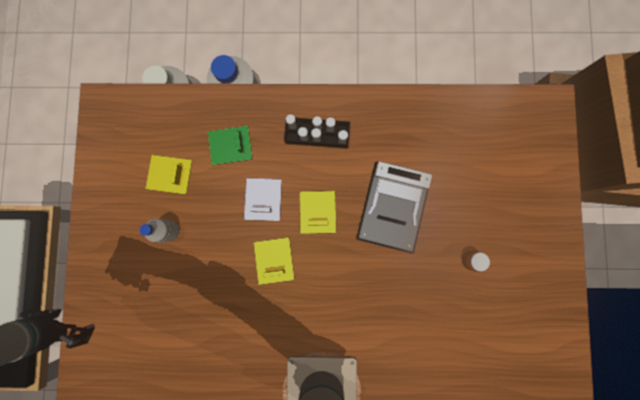

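View pics/scene0.png

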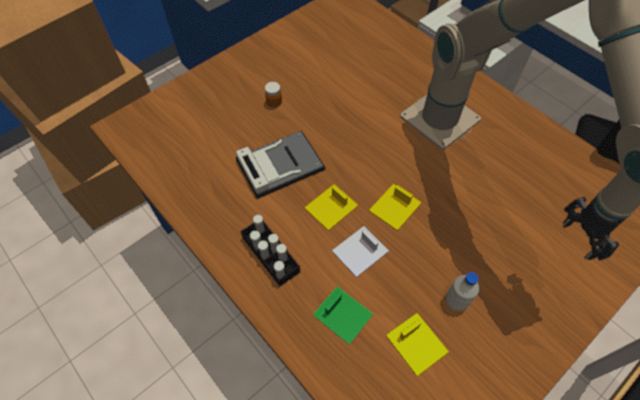

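The top view shows the bare plate at about (262,200) with its rib at (261,209), on the robot side. The deck is at (395,207) with its housing at the far end (404,172). The yellow and green plates are decoys.

```bash
cat > h.py <<'E'
from station import r
import cv2,numpy as np
from scipy.spatial.transform import Rotation as R
def cam(n,o=None):
    c=r.get_calibration(n);K=np.array(c["camera_matrix"])
    if n=="wrist":
        T=np.eye(4);T[:3,:3]=R.from_euler("xyz",o["tcp_rot"],degrees=True).as_matrix();T[:3,3]=o["position"]
        M=T@np.array(c["tool_from_camera"])
    else: M=np.linalg.inv(np.array(c["extrinsics"]))
    return K,M
def cast(n,px,z,o=None):
    K,M=cam(n,o);px=np.atleast_2d(px).astype(float)
    d=np.c_[px,np.ones(len(px))]@np.linalg.inv(K).T@M[:3,:3].T
    return M[:3,3]+d*((z-M[2,3])/d[:,2])[:,None]
def proj(n,P,o=None):
    K,M=cam(n,o);p=(np.atleast_2d(P)-M[:3,3])@M[:3,:3]@K.T;return p[:,:2]/p[:,2:]
def rect(m):
    cs,_=cv2.findContours(m.astype(np.uint8),cv2.RETR_EXTERNAL,cv2.CHAIN_APPROX_NONE);return max(cs,key=cv2.contourArea)
def box(n,c,z,o=None):
    P=cast(n,c.reshape(-1,2),z,o)[:,:2].astype(np.float32);return cv2.minAreaRect(P)
E
python3 - <<'E'
from h import *
im=cv2.imread("pics/top0.png");hsv=cv2.cvtColor(im,cv2.COLOR_BGR2HSV)
m=(hsv[...,1]<60)&(hsv[...,2]>120);m[:, :235]=0;m[:,290:]=0;m[:170]=0;m[230:]=0
print("plate",box("top",rect(m),5),m.sum())
d=(hsv[...,1]<70);d[:,:352]=0;d[:,440:]=0;d[:155]=0;d[260:]=0
print("deck",box("top",rect(d),20),d.sum())
print(cast("top",[[261,209]],28))
cv2.imwrite("pics/z.png",cv2.resize(im[150:265,235:445],None,fx=3.8,fy=3.8,interpolation=cv2.INTER_CUBIC))
E
```

```text
plate ((573.6787109375, 189.14096069335938), (112.23558044433594, 131.4442138671875), 88.43936157226562) 1495
deck ((553.9447021484375, -219.48866271972656), (177.06289672851562, 248.93280029296875), 75.92849731445312) 4522
[[540.05675898 188.60822213  28.        ]]
```

View pics/z.png

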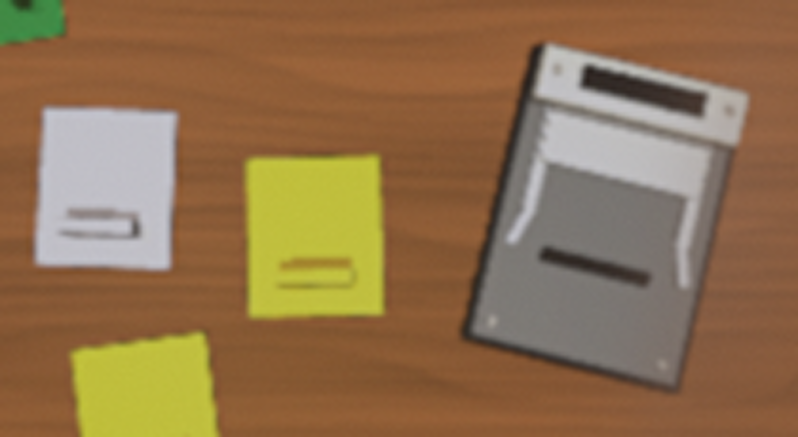

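The bare plate is at (574,189) with yaw about -1.6°, and it measures 131x112. The deck is at (554,-219) with yaw about -14°, measuring 249x177. Both match the given sizes. I'll move above the rib.

```bash
python3 -m jog '[[0,0,0,-21,-13,0,1],[0,0,0,-21,-13,0,1],[0,0,0,-21,-13,0,1],[0,0,0,-21,-13,0,1],[0,0,0,-21,-13,0,1],[0,0,0,-21,-13,0,1],[0,0,0,-21,-13,0,1],[0,0,0,-21,-13,0,1],[0,0,0,-21,-13,0,1],[0,0,0,-21,-13,0,1]]' 100
python3 -m jog '[[0,0,0,-21,-13,0,1],[0,0,0,-21,-13,0,1],[0,0,0,-21,-13,0,1],[0,0,0,-21,-13,0,1],[0,0,0,-21,-13,0,1],[0,0,0,-21,-13,0,1],[0,0,0,-21,-13,0,1],[0,0,0,-21,-13,0,1],[0,0,0,-21,-13,0,1],[0,0,0,-21,-13,0,1]]'
python3 -m jog '[[0,0,7,0,0,5,1],[0,0,7,0,0,5,1],[0,0,7,0,0,5,1],[0,0,7,0,0,5,1],[0,0,7,0,0,5,1],[0,0,7,0,0,5,1],[0,0,7,0,0,5,1],[0,0,7,0,0,5,1],[0,0,7,0,0,5,1],[0,0,5.8,0,0,5,1],[0,0,0,0,0,0,1],[0,0,0,0,0,0,1]]'
python3 - <<'E'
from h import *
o=r.get_obs();print(o["position"],o["tcp_rot"]);np.save("o1.npy",o,allow_pickle=True)
cv2.imwrite("pics/w1.png",r.get_image("wrist")[...,::-1])
cv2.imwrite("pics/top1.png",r.get_image("top")[...,::-1])
E
```

```text
clock: 0.93
position: [395.8, 396.4, 231.0]
tcp_rot: [-180.0, -0.0, 157.2]
wrist_force: [0.1, -0.4, 0.3]
gripper_width: 85.1
clock: 1.77
position: [538.7, 195.1, 231.0]
tcp_rot: [-180.0, -0.0, 157.1]
wrist_force: [-1.4, 0.8, -1.1]
gripper_width: 85.3
clock: 2.77
position: [538.0, 196.3, 180.8]
tcp_rot: [-179.9, 0.0, 88.5]
wrist_force: [0.5, 1.2, -0.6]
gripper_width: 85.2
[538.01799343 196.34809443 180.83440509] [-1.79938072e+02  4.62421420e-02  8.85308898e+01]
```

View pics/w1.png

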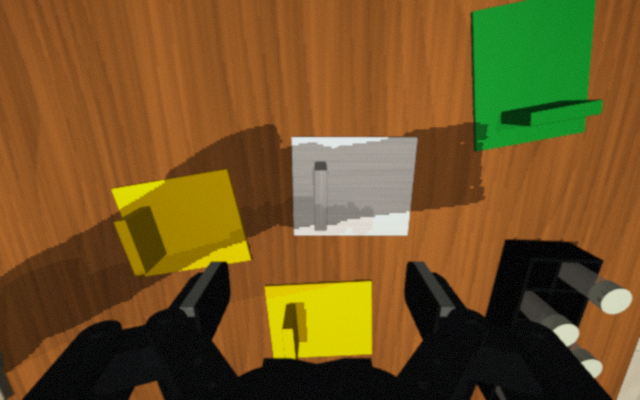

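The wrist view shows the plate with corners near (292,137), (417,138), (408,236) and (293,236). Its rib runs along x≈320, rows 163–230.

Run:
```python
from h import *
o=np.load("o1.npy",allow_pickle=True).item()
c=[[292,137],[417,138],[408,236],[293,236]]
P=cast("wrist",c,5,o);print(P.round(1),P.mean(0),cv2.minAreaRect(P[:,:2].astype(np.float32)))
print("rib top",cast("wrist",[[320.5,165]],51,o))
im=cv2.imread("pics/w1.png");hsv=cv2.cvtColor(im,cv2.COLOR_BGR2HSV)
m=(hsv[...,1]<50)&(hsv[...,2]>60);m[:100]=0;m[250:]=0;m[:,:270]=0;m[:,430:]=0
print(box("wrist",rect(m),5,o))
print(proj("wrist",[o["position"],[538,196,5]],o))
```

```text
[[512.6 245.6   5. ]
 [640.6 241.4   5. ]
 [638.8 132.1   5. ]
 [508.2 135.3   5. ]] [575.06617571 188.60147437   5.        ] ((574.854248046875, 188.874755859375), (110.34607696533203, 130.6671600341797), 88.58338165283203)
rib top [[540.93254655 224.56720382  51.        ]]
((574.6139526367188, 189.48306274414062), (109.07514953613281, 128.96841430664062), 88.55326843261719)
[[318.5304845  264.621299  ]
 [317.92833283 183.48180234]]
```

```bash
python3 -m jog '[[0,0,0,-3,1,20,1],[0,0,0,-3.2,0.7,25,1],[0,0,0,0,0,25,1],[0,0,0,0,0,25,1],[0,0,0,0,0,25,1],[0,0,0,0,0,20,1],[0,0,0,0,0,15,1],[0,0,0,0,0,10,1],[0,0,0,0,0,5.5,1],[0,0,0,0,0,0,1],[0,0,0,0,0,0,1]]'
python3 -m jog '[[0,0,0,0,0,0,0.5],[0,0,0,0,0,0,0.3],[0,0,0,0,0,0,0],[0,0,0,0,0,0,0],[0,0,0,0,0,0,0],[0,0,0,0,0,0,0],[0,0,0,0,0,0,0],[0,0,0,0,0,0,0],[0,0,0,0,0,0,0],[0,0,0,0,0,0,0]]' 100
```

```text
clock: 3.78
position: [540.5, 190.1, 11.4]
tcp_rot: [180.0, -0.0, 88.4]
wrist_force: [-0.0, 0.5, 0.2]
gripper_width: 85.3
clock: 4.62
position: [540.3, 190.2, 11.2]
tcp_rot: [180.0, -0.0, 88.4]
wrist_force: [-0.4, 0.7, 5.0]
gripper_width: 11.2
```

Grasped: the width reads 11.2 mm, close to the 12 mm rib. Next I'll lift the plate and carry it above the deck front.

```bash
python3 -m jog '[[0,0,0,0,0,-5,0],[0,0,0,0,0,-15,0],[0,0,0,0,0,-20,0],[0,0,0,0,0,-20,0],[0,0,0,0,0,-20,0],[0,0,0,0,0,-15,0],[0,0,0,0,0,-5,0]]'
python3 -m jog '[[0,0,0,-20,-3,0,0],[0,0,0,-30,-5,0,0],[0,0,0,-35,-5.7,0,0],[0,0,0,-35,-6,0,0],[0,0,0,-40,-6,0,0],[0,0,0,-40,-6,0,0],[0,0,0,-40,-6,0,0],[0,0,0,-40,-6,0,0],[0,0,0,-35,-6,0,0],[0,0,0,-35,-6,0,0],[0,0,0,-25,-5,0,0],[0,0,0,-15,-2,0,0]]'
python3 -m jog '[[0,0,3,0,0,0,0],[0,0,4,0,0,0,0],[0,0,4,0,0,0,0],[0,0,1.5,0,0,0,0],[0,0,0,0,0,0,0],[0,0,0,0,0,0,0],[0,0,0,0,0,0,0],[0,0,0,0,0,0,0]]'
python3 - <<'E'
from h import *
o=r.get_obs();print(o["position"],o["tcp_rot"],o["gripper_width"]);np.save("o2.npy",o,allow_pickle=True)
cv2.imwrite("pics/w2.png",r.get_image("wrist")[...,::-1])
t=r.get_image("top")[...,::-1];cv2.imwrite("pics/top2.png",t)
t0=cv2.imread("pics/top0.png")
f=lambda a:cv2.resize(a[155:260,345:445],None,fx=4,fy=4,interpolation=cv2.INTER_CUBIC)
cv2.imwrite("pics/t2.png",np.hstack([f(t0),f(t)]))
E
```

```text
clock: 5.2
position: [540.7, 190.3, 112.7]
tcp_rot: [179.9, -0.1, 88.4]
wrist_force: [0.4, 0.1, -2.1]
gripper_width: 10.9
clock: 6.2
position: [463.8, -202.0, 110.2]
tcp_rot: [-179.9, 0.1, 88.1]
wrist_force: [0.8, 0.3, -1.9]
gripper_width: 10.9
clock: 6.87
position: [466.0, -197.8, 110.7]
tcp_rot: [-180.0, -0.0, 75.9]
wrist_force: [-0.2, -0.1, -2.1]
gripper_width: 10.9
[ 466.03193427 -197.79694975  110.69442847] [-1.79987064e+02 -5.81899775e-03  7.59105992e+01] 10.8608604721831
```

View pics/t2.png

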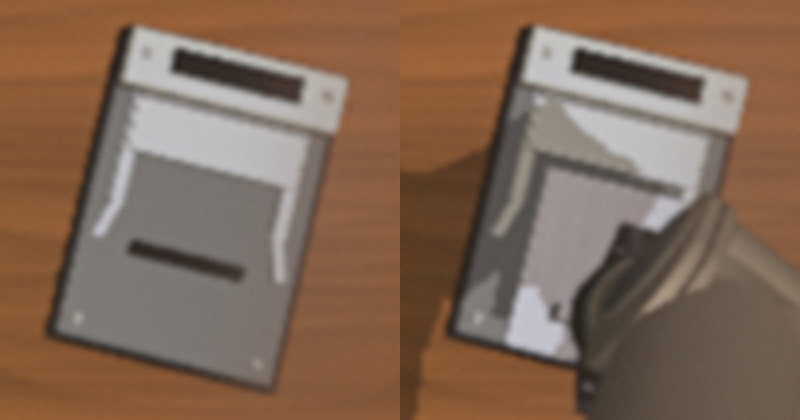

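View pics/w2.png

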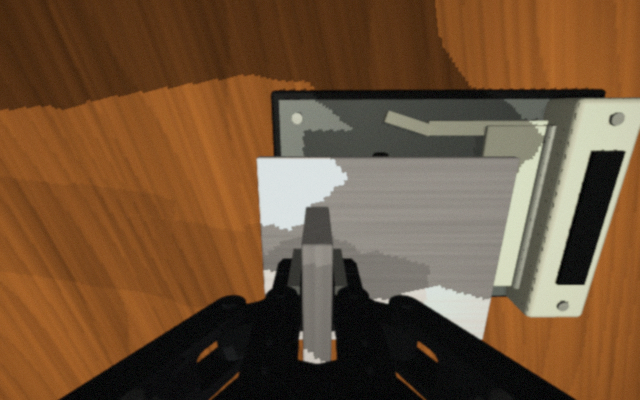

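In the wrist view the left deck edge is row ~98, and the left rail runs (430,135)→(550,131) along its inner top. The plate's left edge is row 157, with corners at x=257 and x=518. In the top crop the front deck corners are at (52,333) and (272,388), and the flap edge runs (133,152)–(287,188).

Run:
```python
from h import *
o=np.load("o2.npy",allow_pickle=True).item()
C=np.array([554,-219.5]);a=np.radians(-14.07);A=np.array([[np.cos(a),np.sin(a)],[-np.sin(a),np.cos(a)]])
D=lambda P:((P[:,:2]-C)@A.T).round(1)
f=lambda q:np.array(q)/4+[345,155]-0.4
print("front corners(exp -125,+-90)",D(cast("top",f([[52,333],[272,388]]),20)).tolist())
print("flap edge (30,+-65)",D(cast("top",f([[133,152],[287,188]]),33)).tolist())
print("housing top back corners",D(cast("top",f([[134,26],[348,77]]),52)).tolist())
print("seal ends (-42,+-45)",D(cast("top",f([[129,247],[243,272]]),26)).tolist())
print("rail inner, funnel ends L,R",D(cast("top",f([[134,175],[278,235],[100,235],[280,280]]),28)).tolist())
print("W deck left edge y90",D(cast("wrist",[[278,98],[604,98]],20,o)).tolist())
print("W rail inner y58",D(cast("wrist",[[430,135],[484,133.5]],28,o)).tolist(),"outer68",D(cast("wrist",[[430,122],[545,121]],28,o)).tolist())
print("W flap free edge left corner (30,65)",D(cast("wrist",[[485,126]],33,o)).tolist())
print("W plate left corners",D(cast("wrist",[[257,157],[518,157]],104.5,o)).tolist())
print("tcp",D(np.array([o["position"]])))
for n in("wrist","top"):
  # deck-edge lines by gradient
  pass
```

```text
front corners(exp -125,+-90) [[-123.3, 85.4], [-121.5, -85.2]]
flap edge (30,+-65) [[24.8, 60.1], [27.3, -59.0]]
housing top back corners [[115.1, 84.1], [117.3, -80.2]]
seal ends (-42,+-45) [[-45.6, 45.1], [-42.3, -42.8]]
rail inner, funnel ends L,R [[8.5, 54.7], [-8.6, -61.6], [-42.4, 68.8], [-41.3, -70.8]]
W deck left edge y90 [[-119.5, 83.9], [115.6, 83.9]]
W rail inner y58 [[-9.8, 58.5], [29.0, 59.6]] outer68 [[-10.8, 67.6], [71.0, 68.2]]
W flap free edge left corner (30,65) [[26.2, 65.1]]
W plate left corners [[-120.5, 54.8], [6.4, 54.8]]
tcp [[-90.6  -0.3]]
```

```bash
python3 -m jog '[[0,0,0,0.4,-10,5,0],[0,0,0,0,-10,10,0],[0,0,0,0,0,15,0],[0,0,0,0,0,15,0],[0,0,0,0,0,12,0],[0,0,0,0,0,8,0],[0,0,0,0,0,5,0],[0,0,0,0,0,3,0],[0,0,0,0,0,0,0],[0,0,0,0,0,0,0]]'
python3 -m jog '[[0,0,0,0,0,1,0],[0,0,0,0,0,1,0],[0,0,0,0,0,0,0],[0,0,0,0,0,0,0],[0,0,0,0,0,0,0]]'
python3 -m jog '[[0,0,0,0,0,1,0],[0,0,0,0,0,1,0],[0,0,0,0,0,0,0],[0,0,0,0,0,0,0],[0,0,0,0,0,0,0]]'
python3 - <<'E'
from h import *
o=r.get_obs();print(o["position"],o["tcp_rot"],o["wrist_force"],o["wrist_torque"]);np.save("o3.npy",o,allow_pickle=True)
w=r.get_image("wrist")[...,::-1];cv2.imwrite("pics/w3.png",w)
E
```

```text
clock: 7.8
position: [447.0, -192.8, 38.1]
tcp_rot: [180.0, 0.0, 75.9]
wrist_force: [-0.4, -0.5, -2.8]
gripper_width: 10.8
clock: 8.22
position: [447.2, -192.9, 36.1]
tcp_rot: [179.9, 0.0, 75.8]
wrist_force: [-0.7, -0.0, -0.2]
gripper_width: 11.3
clock: 8.63
position: [447.2, -192.9, 33.9]
tcp_rot: [180.0, 0.0, 75.8]
wrist_force: [0.1, -0.1, 1.1]
gripper_width: 11.0
[ 447.17201423 -192.88459607   33.94471621] [1.79950098e+02 9.94991088e-03 7.58449166e+01] [ 0.0989087  -0.1350172   1.10142738] [-0.08247973 -0.41524436  0.01559083]
```

View pics/w3.png

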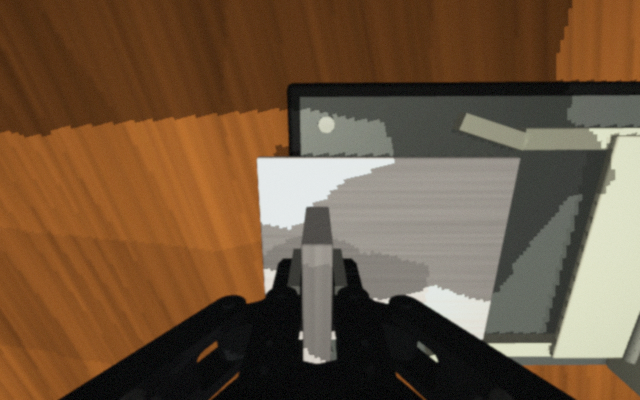

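The plate top is level with the rail tops, with about a 3.5 mm gap on the left (plate row 157 against rail row 150), so it is centred. The nose is about 3 mm short of the straight rails (column 518 against 525). The seal is already partly pressed. I'll lower slightly and slide.

```bash
python3 -m jog '[[0,0,0,0,0,0.8,0],[0,0,0,0,0,0.7,0],[0,0,0,0,0,0,0],[0,0,0,0,3,0,0],[0,0,0,0,6,0,0],[0,0,0,0,6,0,0],[0,0,0,0,6,0,0],[0,0,0,0,6,0,0],[0,0,0,0,5,0,0],[0,0,0,0,3,0,0],[0,0,0,0,0,0,0],[0,0,0,0,0,0,0]]'
python3 - <<'E'
from h import *
o=r.get_obs();print(o["position"],o["tcp_rot"],o["wrist_force"],o["wrist_torque"])
cv2.imwrite("pics/w4.png",r.get_image("wrist")[120:370,400:,::-1].repeat(2,0).repeat(2,1))
E
```

```text
clock: 9.68
position: [481.8, -201.4, 32.4]
tcp_rot: [179.9, 0.0, 75.9]
wrist_force: [-0.8, 1.5, 4.0]
gripper_width: 11.0
[ 481.84811822 -201.3728682    32.40146107] [1.79891967e+02 1.09939112e-02 7.58731326e+01] [-0.81637872  1.54797669  4.044029  ] [0.15151133 0.05558664 0.07722347]
```

View pics/w4.png

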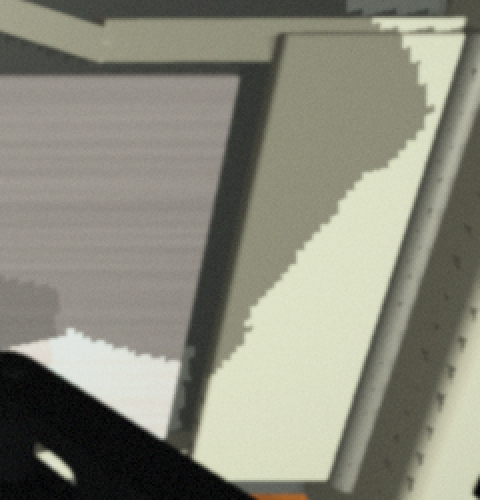

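The nose edge is parallel to the flap and about 8 mm short of it, with a left rail gap of about 3 mm. I'll continue under the flap.

```bash
python3 -m jog '[[0,0,0,0,3,0,0],[0,0,0,0,5,0,0],[0,0,0,0,5,0,0],[0,0,0,0,5,0,0],[0,0,0,0,3,0,0],[0,0,0,0,0,0,0],[0,0,0,0,0,0,0]]'
python3 - <<'E'
from h import *
o=r.get_obs();print(o["position"],o["tcp_rot"],o["wrist_force"],o["wrist_torque"])
cv2.imwrite("pics/w5.png",r.get_image("wrist")[120:370,400:,::-1].repeat(2,0).repeat(2,1))
E
```

```text
clock: 10.32
position: [502.3, -206.8, 32.4]
tcp_rot: [179.9, 0.0, 75.9]
wrist_force: [-1.6, -0.2, 4.2]
gripper_width: 11.1
[ 502.31132623 -206.75263657   32.42212603] [1.79875931e+02 2.60325742e-02 7.58630731e+01] [-1.58615723 -0.23309824  4.18848893] [0.09443243 0.19950326 0.00904125]
```

View pics/w5.png

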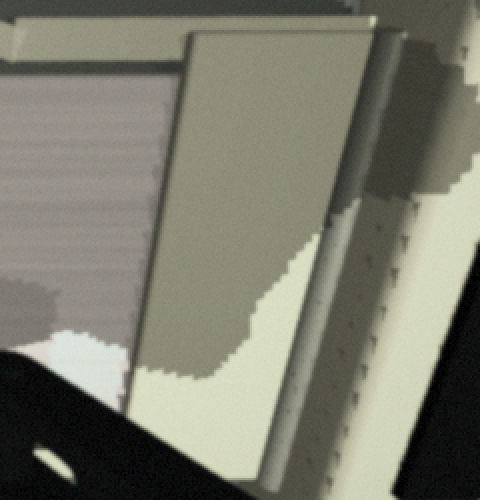

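The nose is now under the flap, and the flap still hangs level with low forces. Next is the remaining ~31 mm, slowing near home.

```bash
python3 -m jog '[[0,0,0,0,3,0,0],[0,0,0,0,5,0,0],[0,0,0,0,5,0,0],[0,0,0,0,5,0,0],[0,0,0,0,4,0,0],[0,0,0,0,3,0,0],[0,0,0,0,0,0,0],[0,0,0,0,0,0,0]]'
python3 -m jog '[[0,0,0,0,1,0,0],[0,0,0,0,1,0,0],[0,0,0,0,1,0,0],[0,0,0,0,1,0,0],[0,0,0,0,0,0,0],[0,0,0,0,0,0,0]]'
python3 -m jog '[[0,0,0,0,1,0,0],[0,0,0,0,1,0,0],[0,0,0,0,0,0,0],[0,0,0,0,0,0,0]]'
```

```text
clock: 11.03
position: [526.4, -212.7, 32.4]
tcp_rot: [179.9, 0.0, 75.9]
wrist_force: [-1.3, 0.3, 4.4]
gripper_width: 10.7
clock: 11.53
position: [529.1, -213.4, 32.2]
tcp_rot: [-180.0, -0.0, 75.8]
wrist_force: [-4.6, 1.3, 4.8]
gripper_width: 11.2
clock: 11.87
position: [529.6, -213.5, 32.0]
tcp_rot: [-179.8, -0.0, 75.9]
wrist_force: [-5.6, 1.8, 5.9]
gripper_width: 10.8
```

Contact at home: x has stopped advancing, with about 6 N pushing back, at deck x ≈ -25 as expected. I'll push a little more, then press down.

```bash
python3 -m jog '[[0,0,0,0,1,0,0],[0,0,0,0,1,0,0],[0,0,0,0,1,0,0],[0,0,0,0,0,0,0],[0,0,0,0,0,0,0]]'
python3 -m jog '[[0,0,0,0,0,1,0],[0,0,0,0,0,1,0],[0,0,0,0,0,1,0],[0,0,0,0,0,0,0],[0,0,0,0,0,0,0],[0,0,0,0,0,0,0]]'
python3 -m jog '[[0,0,0,0,0,1,0],[0,0,0,0,0,1,0],[0,0,0,0,0,1,0],[0,0,0,0,0,0,0],[0,0,0,0,0,0,0],[0,0,0,0,0,0,0]]'
```

```text
clock: 12.28
position: [529.5, -213.5, 32.0]
tcp_rot: [-179.5, -0.1, 75.8]
wrist_force: [-11.9, 2.8, 10.7]
gripper_width: 11.2
clock: 12.78
position: [529.3, -213.5, 31.2]
tcp_rot: [-179.5, -0.1, 75.8]
wrist_force: [-19.2, 6.4, 30.9]
gripper_width: 10.9
clock: 13.28
position: [529.4, -213.4, 31.1]
tcp_rot: [-179.6, -0.2, 75.8]
wrist_force: [-23.9, 10.2, 55.8]
gripper_width: 10.8
```

Down force is now 56 N and z has bottomed at 31.1, which is the floor (20 + 11.2). I'll ease the push a bit, trim the 0.4° tool pitch so the rear stays flat, and check.

```bash
python3 -m jog '[[-0.3,0,0,0,-0.5,-0.6,0],[-0.2,0,0,0,-0.5,-0.6,0],[0,0,0,0,0,-0.5,0],[0,0,0,0,0,0,0],[0,0,0,0,0,0,0],[0,0,0,0,0,0,0]]'
python3 - <<'E'
from h import *
o=r.get_obs();print(o["position"],o["tcp_rot"],o["wrist_force"],o["wrist_torque"]);np.save("o6.npy",o,allow_pickle=True)
w=r.get_image("wrist")[...,::-1];cv2.imwrite("pics/w6.png",w)
s=r.get_image("scene")[...,::-1];cv2.imwrite("pics/s6.png",s)
cv2.imwrite("pics/c6.png",np.vstack([w[60:360],cv2.resize(s[110:230,215:375],(400,300),interpolation=cv2.INTER_CUBIC)[:, :].copy() if 0 else cv2.copyMakeBorder(cv2.resize(s[110:210,215:375],(480,300),interpolation=cv2.INTER_CUBIC),0,0,0,160,0)]))
E
```

```text
clock: 13.78
position: [529.6, -213.5, 31.1]
tcp_rot: [179.8, -0.1, 75.8]
wrist_force: [-17.7, 6.5, 38.0]
gripper_width: 10.4
[ 529.59743108 -213.46556684   31.13440883] [ 1.79820248e+02 -1.32239957e-01  7.58411742e+01] [-17.6973803    6.47150391  37.99486833] [1.06540921 3.68128207 0.16014943]
```

View pics/c6.png

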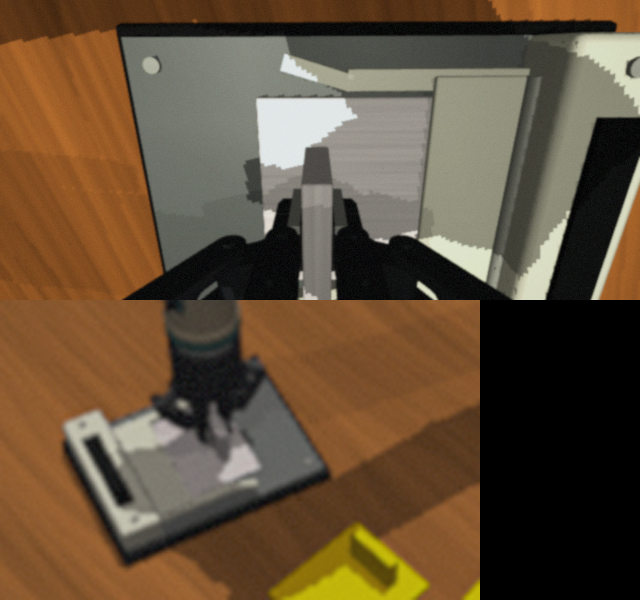

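The plate is under the flap with the flap level, centred in the rails, and its rear edge at column 257. I'll check numerically that it's home.

Run:
```python
from h import *
o=np.load("o6.npy",allow_pickle=True).item()
C=np.array([554,-219.5]);a=np.radians(-14.07);A=np.array([[np.cos(a),np.sin(a)],[-np.sin(a),np.cos(a)]])
D=lambda P:((P[:,:2]-C)@A.T).round(1).tolist()
g=lambda q,z:D(cast("wrist",np.array([q]),z,o))
print("tcp",D(np.array([o["position"]])))
print("plate rear-left",g([257,158],25),"rail bend(-10)",g([345,153],28),"funnel end(-41)",g([283,129],28),"flap corner(30)",g([434,137],33),"deck front L(-125)",g([122,97],20), "hinge-side flap/rail end",g([529,130],28))
```

```text
tcp [[-25.1, -0.1]]
plate rear-left [[-55.0, 54.6]] rail bend(-10) [[-12.5, 57.4]] funnel end(-41) [[-41.5, 68.6]] flap corner(30) [[27.1, 65.3]] deck front L(-125) [[-118.0, 82.9]] hinge-side flap/rail end [[72.8, 67.9]]
```

Home is confirmed: the rib is at -25 and the rear edge at -55, and the plate is stopped by a hard 18 N reaction. I'll ease the press slightly and let it settle before handing in.

```bash
python3 -m jog '[[0,0,0,0,0,-0.5,0],[0,0,0,0,0,-0.4,0],[0,0,0,0,0,0,0],[0,0,0,0,0,0,0],[0,0,0,0,0,0,0],[0,0,0,0,0,0,0],[0,0,0,0,0,0,0],[0,0,0,0,0,0,0],[0,0,0,0,0,0,0],[0,0,0,0,0,0,0]]' && python3 -c "
from station import r
print(r.close_job())"
```

```text
clock: 14.72
position: [529.5, -213.5, 31.1]
tcp_rot: [179.8, -0.1, 75.8]
wrist_force: [-15.9, 5.2, 31.8]
gripper_width: 10.9
the job is handed in; nothing more can be done
None
```

I gripped the bare aluminium plate by its rib and set its nose down between the rails, past the seal bar. I then slid it under the flap to the stop and pressed it down. The job was handed in at 14.7 s with the plate still gripped and pressed.

**Last checks:**
- **Fully home:** the rib was at deck x ≈ -25 mm and the plate's rear edge at ≈ -55 mm, as they should be. It stopped advancing against a reaction of about 17 N.
- **Pressed flat:** the tool height was 31.1 mm, which puts the plate's underside on the deck floor. The downward force was about 32 N, against roughly 8 N for the seal. I inferred the squeezed seal from this height and force, because the plate hides it from the cameras.
- **Flap:** it looked level in every wrist view taken during and after insertion.
- **Bystanders:** nothing I did went near the bottle, jar or rack, but I made no separate final check of them.

**Discrepancies:** the deck features in the wrist view read up to 3 mm short along x. This is about the calibration error, and the contact force settled where home was. The pressing force briefly reached about 56 N through the fingers before I eased it. If the 40 N limit counts the fingers as well as the gripper's body, that peak was over it.

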